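# Set the preset code on a three-wheel thumbwheel bank and load it

### The job

Set the thumbwheel bank on the bench to the code three, five, two: turn the left, middle and right wheel (as seen from the robot) until they show 3, 5 and 2 dots straight up between their index marks, pressing each wheel gently, only as firmly as it takes to turn it. Then press the load button beside the wheels right down to enter the code, let go, and leave the wheels at that code and the things round the bank where they are.

Things in the scene. Friction and masses are not known exactly. Their poses are not given: they have to be found in the camera images.
- bank: grey metal housing screwed to the table, 100 mm deep (its x), 180 wide (y), 56 high, flat aluminium cover; foot plate 140 x 160 x 4 mm. Origin mid-underside on the table; x to its back (away from the robot), y to its left, z up. Three black ribbed wheels, 22 mm radius, 20 mm wide, axles level along y, 40 mm apart, rise through windows (50 x 25 mm) in the cover; load button right of them
- window_left (a point): point on the cover's top (56 mm above the table), mid-window, straight above the left wheel's axle; axes as the bank's. The wheel's crown (its highest point) stands 7 to 17 mm above this point, differently for each wheel and each time, and is not measured: feel for it
- window_middle (a point): the same for the middle wheel. Each wheel sits on an upright spring: 4 N per mm pressed (after 1 N), 8 mm of travel, then a hard stop; over 20 N on a wheel (press and drag together) damages it
- window_right (a point): the same for the right wheel. To turn a wheel, press shut fingertips on its crown with 7 to 12 N and draw them along the bank's x; with less press they slip. The crown stays in place, so a stroke can be no longer than the tips' flat (about 19 mm): lift and repeat
- wheel_left (a joint): turn of the left wheel, rad. White dots on its rim like a die, 1 to 6, a sixth of a turn apart, thin lines between: at 0 one dot is straight up, 1.047 two, 2.094 three, 3.142 four, 4.189 five, 5.236 six. Grows as the crown is drawn towards the robot (bank's -x); stops at -0.35 and 5.59
- wheel_middle (a joint): the same for the middle wheel. The wheels have no clicks, are stiff (0.06 N m, 2.7 N at the rim) and stay where they are left; the rim moves with the fingertips, 22 mm per rad, less some slip
- wheel_right (a joint): the same for the right wheel
- load_top (a point): middle of the top face of the load button, a round steel push button of 26 mm diameter in a black collar on the cover, right of the wheels, 22 mm above the cover
- load (a joint): how far the load button is pressed, m: 0 up, 0.006 right down (about 5 N); springs back when let go
- screw_cup: bystander: open metal cup, 73 mm across, 62 mm high, loose, right of the bank; origin under its middle
- tape: bystander: yellow tape measure, 37 x 97 x 66 mm, loose, left of the bank; origin under its middle
- offcut: bystander: flat wooden offcut, 50 x 90 x 20 mm, loose, left of the bank; origin under its middle
- pencil: bystander: pencil, 181 mm long, 8 mm thick, loose, lying behind the bank; origin under its middle
- caliper: bystander: steel sliding caliper, 200 mm long, 69 mm wide, 14 mm thick, loose, lying behind the bank; origin under its middle

How it is judged:
By the outcome, as a careful person would: the job done as asked, in the order asked, and still so for the second after the job is handed in, with the robot touching nothing.
It also fails if it takes over 64 s, if anything falls off the work surface, if the arm or the gripper's body presses on something with over 40 N, if the wrist force passes 120 N, or if a joint passes its speed limit or range.

### The arm

A 7-joint arm with a two-finger parallel gripper is mounted at the origin on the work surface; the furniture and walls round the work are solid. World frame = base frame: x ahead of the robot, y to its left, z up, the work surface at z = 0. Lengths are in m, angles in rad, forces in N, time in s.
With the tool pointing down it reaches from about 0.4 to 0.875 m from the base axis. Payload 19.3 kg.
Tool frame: the origin (TCP) lies at the very end of the fingers, on their centre line; the grasp point (between the pads) lies 19 mm behind it; z points along the fingers, y is the line along which they close (so a half turn about z gives the same grasp; the last joint's range is limited). The gripper opens to 85 mm and grips with 20 to 120 N. Pads are 22 mm wide; open, the fingers measure 114 mm over their backs; the gripper's body (76 mm by 85 mm) begins 54 mm behind the grasp point. The pads swing forward as they close: fully open they stand 13 mm farther back than shut.
Start: joints at [-1.401, 0.521, -0.036, 1.599, 0.021, 1.021, -0.113], TCP at [0.148, 0.607, 0.231] pointing down, gripper open.
Joint ranges: [-2.91, 2.91], [-0.3, 2.13], [-1.5, 1.42], [0.17, 2.43], [-1.26, 4.41], [0.16, 1.93], [-2.52, 2.52]. Speed limits (rad/s): [1.89, 1.89, 2.39, 2.39, 3.01, 3.01, 3.01].

### API

Orientations are given as [roll, pitch, yaw] about the fixed x, y, z axes, in that order (R = Rz(yaw) Ry(pitch) Rx(roll)).
In Python, from cell import * gives the robot as it stands. The module is installed in compiled form; this text tells all that it offers.
- The arm moves only by the tool jog_arm, never from a script. Its argument "motion" is one flat list of numbers, 7 for each row, row after row: the turn, a rotation vector about the tool's x, y, z in units of 180 degrees (1.0 is 180 degrees), then the shift along the tool's x, y, z in units of 80 cm (1.0 is 80 cm), then the opening, from 0 (shut) to 1 (fully open). In form: [wx, wy, wz, dx, dy, dz, jaw, wx, wy, wz, dx, dy, dz, jaw, ...]. A call has 1 to 20 rows; each row is the pose to reach, as a shift and turn from the pose commanded when the call began, along the tool's axes at that moment, turning the shorter way round; what a row does not reach only later rows make up. A row lasts 1/8 s, in which the tool goes at most 62.5 mm and 10.7 degrees, less where a joint would pass 70% of its speed; a pose out of reach is approached as far as the arm can. A call with a number of a shift or a turn outside -1 to 1 is refused whole. A call with a gripper value outside its range is refused whole. The fingers move at their own pace and stop on an object; "grip_force" is the grip in N (left out, the last holds). Time passes only in rows, so rows that repeat a pose let the fingers close. It gives the time, the measured TCP pose, the force, the opening and the grip force at its end, in the units of the state.
- state(): the state, without advancing time (a new reading comes with each control period).
- capture(name): name is "scene" or "top" or "wrist"; returns a dict with "image" (480x640x3 uint8, red, green, blue), "mtx" (3x3 intrinsics, pixels), "dist" ([k1, k2, p1, p2, k3] as OpenCV has them; the pictures are not rectified), "world_from_camera" (4x4, takes a point from camera to world coordinates). Camera axes: x right, y down, z forward; pixel columns grow to the right and rows downward; lengths in m; the calibration is good to about 2 mm. A picture is of the moment at which its call begins. There is no depth.
- hand_in(): hands the job in; it is judged then, once.
The state is a dict: "time_s": time; "joint_positions": joint angles; "dq": joint speeds; "joint_torque": joint torques, N m; "tcp_pos": TCP position; "tcp_rot": TCP orientation; "force": force on the tool from outside, world axes, zero at the start; "torque": the same for the moment, N m; "opening": finger opening in m; "finger_force": force on a finger pad.
Only numpy, scipy, OpenCV 4.12 (cv2) and the standard library are available. Lean on these libraries where they do the work, as an engineer would, in place of code of your own. Each camera call takes 0.05 s, during which the arm holds its last target. There are 200 camera calls.

## Working session

There is one attempt and no reset: what is moved stays moved. The work goes in short steps, Python scripts to look and compute and a tool call to move; the robot and the scene stay as the last step left them, time stands still between calls to the robot, and variables do not carry over. Pictures are saved under pics/ and viewed, at most 10 in all, crops included, and the job is handed in when it is done.

Besides the shell and the picture viewer there is one more tool, called after "Request:" as name(argument=value, ...), one argument or row to a line, values as JSON. jog_arm: Moves the arm, as the interface text tells. Shifts and turns lie within -1 to 1; 1 stands for 80 cm of shift or 180 degrees of turn. Its arguments: {"type":"object","properties":{"motion":{"type":"array","items":{"type":"number"}},"grip_force":{"type":"number"}},"required":["motion"]}

```bash
mkdir -p pics; python3 - <<'E'
from cell import *
import cv2,numpy as np
s=state();print({k:np.round(s[k],4) for k in s})
for n in("scene","top"):
    c=capture(n);cv2.imwrite(f"pics/{n}0.png",c["image"][:,:,::-1]);print(n,c["mtx"],c["dist"],np.round(c["world_from_camera"],4).tolist())
E
```

```text
{'time_s': np.float64(0.0), 'joint_positions': array([-1.4012,  0.522 , -0.0363,  1.6   ,  0.0212,  1.0211, -0.1128]), 'dq': array([-0.0014, -0.0006,  0.0003,  0.0008, -0.001 , -0.0007, -0.0002]), 'joint_torque': array([-9.00000e-04, -9.27089e+01,  1.97970e+00, -3.69940e+01,
        1.79000e-02,  8.00000e-03, -0.00000e+00]), 'tcp_pos': array([0.1484, 0.6068, 0.2307]), 'tcp_rot': array([-3.1404e+00,  1.0000e-04,  2.9017e+00]), 'force': array([0.6438, 0.4139, 0.2151]), 'torque': array([ 0.029 ,  0.0214, -0.0514]), 'finger_force': np.float64(0.0), 'opening': np.float64(0.0859)}
scene [[450.70824509   0.         308.39587757]
 [  0.         450.70824509 234.00951141]
 [  0.           0.           1.        ]] [-0.05458411  0.          0.          0.          0.        ] [[0.7863, -0.4671, 0.4043, 0.2299], [-0.6178, -0.5993, 0.5091, -0.404], [0.0045, -0.6501, -0.7598, 0.7643], [0.0, 0.0, 0.0, 1.0]]
top [[583.98515671   0.         304.83059468]
 [  0.         583.98515671 232.24439765]
 [  0.           0.           1.        ]] [0.06193431 0.         0.         0.         0.        ] [[0.0057, -0.991, 0.1335, 0.4598], [-0.9997, -0.0089, -0.0227, 0.0519], [0.0237, -0.1334, -0.9908, 1.0236], [0.0, 0.0, 0.0, 1.0]]
```

View pics/scene0.png

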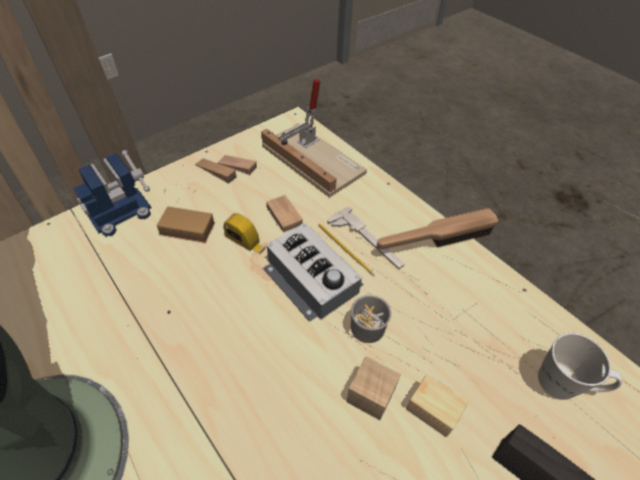

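View pics/top0.png

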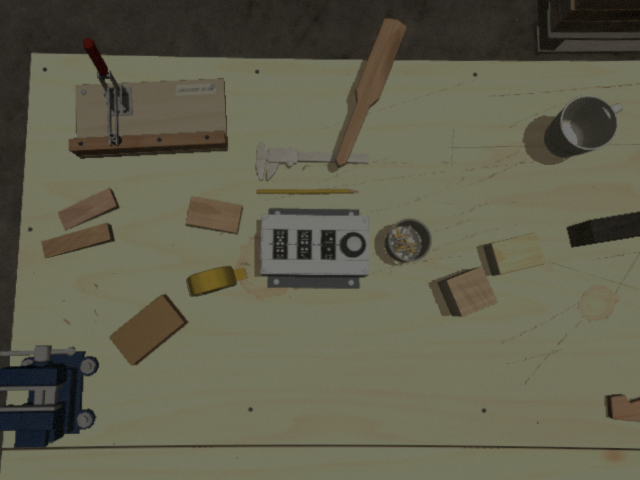

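The top view shows the bank at about (315,245), wheels near x = 280, 304 and 328, and the button at (352,244). The scene view shows the bank at about (312,270). Next I'll enlarge both.

```bash
python3 - <<'E'
import cv2,numpy as np
a=cv2.imread("pics/top0.png")[200:295,250:380];b=cv2.imread("pics/scene0.png")[215:325,250:380]
a=cv2.resize(a,None,fx=6,fy=6,interpolation=cv2.INTER_CUBIC);cv2.imwrite("pics/a.png",a)
b=cv2.resize(b,None,fx=5,fy=5,interpolation=cv2.INTER_CUBIC);cv2.imwrite("pics/b.png",b)
E
```

```text
(no output)
```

View pics/a.png

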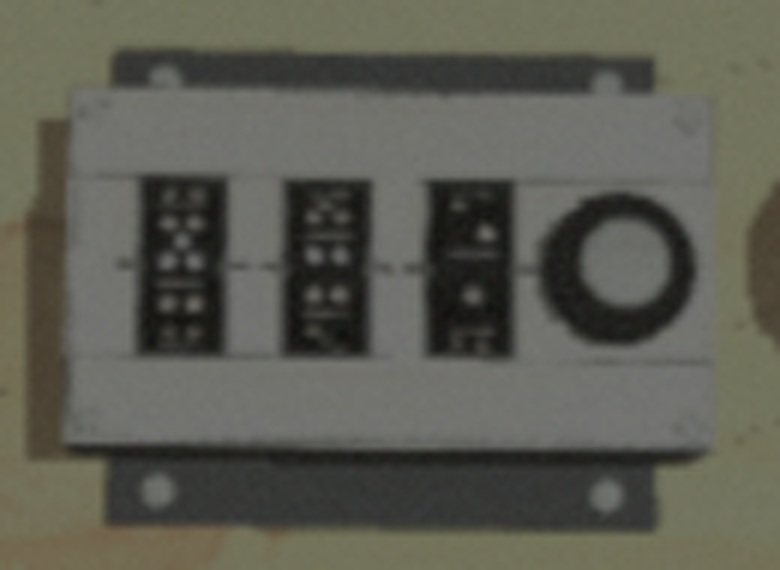

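View pics/b.png

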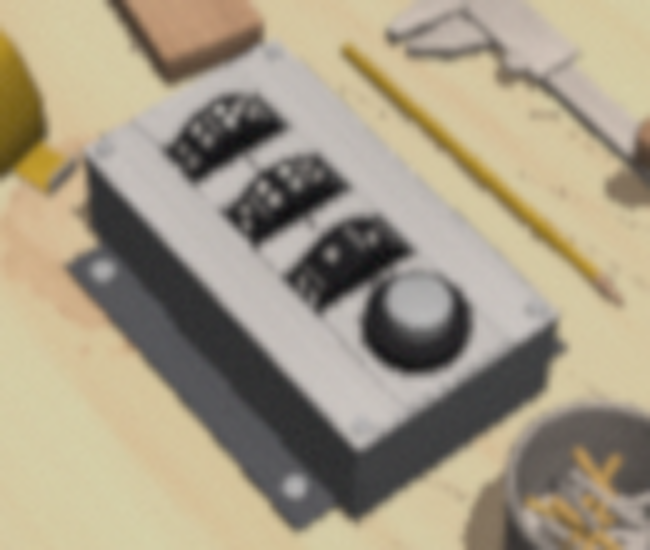

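Left wheel is near 5 (dots at crop rows 222–262, index at row 265), middle is near 4 (255–295, index 267), and right lies between 1 (row 295) and 2 (row 220), index 269. Now I'll triangulate.

```bash
cat > h.py <<'E'
import numpy as np,cv2
from cell import *
def ray(c,p):
    T=np.array(c["world_from_camera"]);n=cv2.undistortPoints(np.array([[p]],float),c["mtx"],c["dist"])[0,0]
    return T[:3,3],T[:3,:3]@np.r_[n,1]
def onz(c,p,z):
    o,d=ray(c,p);return o+d*(z-o[2])/d[2]
def tri(r):
    A=0;b=0
    for o,d in r:
        d=d/np.linalg.norm(d);P=np.eye(3)-np.outer(d,d);A=A+P;b=b+P@o
    x=np.linalg.solve(A,b);return x,[np.linalg.norm((np.eye(3)-np.outer(d,d)/(d@d))@(x-o)) for o,d in r]
E
python3 - <<'E'
from h import *
t=capture("top");s=capture("scene");np.set_printoptions(precision=4,suppress=True)
ta=lambda u,v:(250+(u+.5)/6-.5,200+(v+.5)/6-.5); sb=lambda u,v:(250+(u+.5)/5-.5,215+(v+.5)/5-.5)
for n,a,b in[("BL",(72,88),(271,40)),("FL",(65,447),(88,152)),("FR",(710,450),(358,448)),("BR",(713,97),(556,322)),("btn",(626,262),(420,303))]:
    x,e=tri([ray(t,ta(*a)),ray(s,sb(*b))]);print(n,x,np.array(e),onz(t,ta(*a),.078 if n=="btn" else .056))
for n,p in[("L",(182,265)),("M",(325,267)),("R",(471,269)),("i0",(125,264)),("i1",(530,270))]:print(n,onz(t,ta(*p),.056))
for n,p in[("L5",(181,242)),("L line4/5",(180,284)),("M4",(326,275)),("Mline3/4",(326,315)),("Mline45",(326,236)),("R1",(473,295)),("Rline",(474,254))]:print(n,onz(t,ta(*p),.068))
E
```

```text
BL [0.62   0.1026 0.0542] [0.0003 0.0003] [0.62   0.1023 0.056 ]
FL [0.522  0.1017 0.0533] [0.0023 0.0023] [0.5198 0.1027 0.056 ]
FR [ 0.5209 -0.0759  0.0549] [0.0006 0.0006] [ 0.5203 -0.0754  0.056 ]
BR [ 0.6196 -0.0775  0.0503] [0.0006 0.0006] [ 0.6192 -0.0771  0.056 ]
btn [ 0.5706 -0.0507  0.0752] [0.0006 0.0006] [ 0.5698 -0.0501  0.078 ]
L [0.5705 0.0711 0.056 ]
M [0.5703 0.0314 0.056 ]
R [ 0.5701 -0.0093  0.056 ]
i0 [0.5707 0.0869 0.056 ]
i1 [ 0.5699 -0.0257  0.056 ]
L5 [0.5755 0.0712 0.068 ]
L line4/5 [0.5639 0.0713 0.068 ]
M4 [0.5667 0.0313 0.068 ]
Mline3/4 [0.5557 0.0313 0.068 ]
Mline45 [0.5775 0.0314 0.068 ]
R1 [ 0.5615 -0.0091  0.068 ]
Rline [ 0.5729 -0.0093  0.068 ]
```

```bash
cat >> h.py <<'E'
from scipy.spatial.transform import Rotation as Ro
def delta(target,yaw=np.pi,cur=None):
    s=state();R=Ro.from_euler('xyz',s["tcp_rot"]);T=Ro.from_euler('xyz',[np.pi,0,yaw])
    w=(R.inv()*T).as_rotvec()/np.pi;d=R.inv().apply(np.array(target)-s["tcp_pos"])/.8
    print("turn",w.round(4),"shift",d.round(4))
E
python3 -c "
from h import *
delta([.562,.071,.2]);delta([.562,.071,.1])"
```

```text
turn [-0.0002  0.     -0.0764] shift [-0.6613 -0.5279  0.0391]
turn [-0.0002  0.     -0.0764] shift [-0.6613 -0.5278  0.1641]
```

Request:
jog_arm(
  motion=[0,0,-0.0764,-0.6613,-0.5279,0.0391,0,0,0,-0.0764,-0.6613,-0.5279,0.0391,0,0,0,-0.0764,-0.6613,-0.5279,0.0391,0,0,0,-0.0764,-0.6613,-0.5279,0.0391,0,0,0,-0.0764,-0.6613,-0.5279,0.0391,0,0,0,-0.0764,-0.6613,-0.5279,0.0391,0,0,0,-0.0764,-0.6613,-0.5279,0.0391,0,0,0,-0.0764,-0.6613,-0.5279,0.0391,0,0,0,-0.0764,-0.6613,-0.5279,0.0391,0,0,0,-0.0764,-0.6613,-0.5279,0.0391,0,0,0,-0.0764,-0.6613,-0.5279,0.0391,0,0,0,-0.0764,-0.6613,-0.5279,0.0391,0,0,0,-0.0764,-0.6613,-0.5279,0.0391,0,0,0,-0.0764,-0.6613,-0.5279,0.0391,0,0,0,-0.0764,-0.6613,-0.5279,0.0391,0,0,0,-0.0764,-0.6613,-0.5279,0.0391,0],
)

```text
time_s: 2.2
tcp_pos: [0.5619, 0.0717, 0.2002]
tcp_rot: [3.142, 0.0, -3.141]
force: [-0.2, -0.8, -0.4]
opening: 0.0001
finger_force: 0.0
```

```bash
python3 - <<'E'
from h import *
c=capture("wrist");cv2.imwrite("pics/w1.png",c["image"][:,:,::-1]);print(np.round(c["world_from_camera"],3))
delta([.562,.071,.078])
s=state();print(s["force"])
E
```

```text
[[-0.001  0.952  0.306  0.484]
 [ 1.     0.     0.001  0.071]
 [ 0.001  0.306 -0.952  0.342]
 [ 0.     0.     0.     1.   ]]
turn [0.     0.     0.0002] shift [-1.000e-04 -7.000e-04  1.526e-01]
[0.33275391 0.13791335 0.99954034]
```

View pics/w1.png

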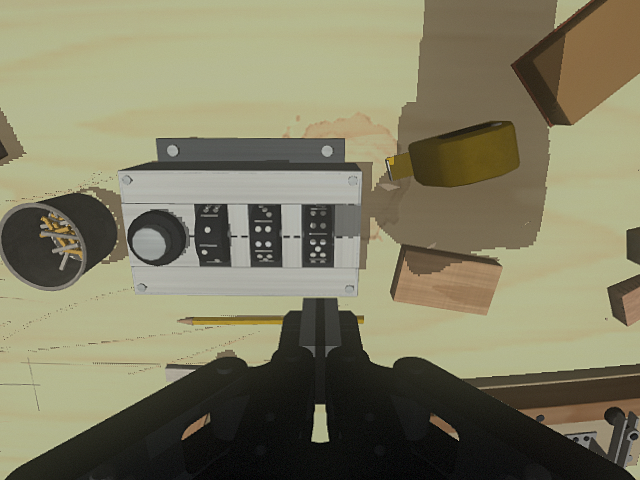

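The wrist view shows the wheels at columns 212, 265 and 318 with the index line at row 236, and the fingertips at about (320,310), in line with the left wheel. Next I'll feel for the left crown.

Request:
jog_arm(
  motion=[0,0,0,0,0,0.08,0,0,0,0,0,0,0.14,0,0,0,0,0,0,0.1563,0,0,0,0,0,0,0.1563,0,0,0,0,0,0,0.1563,0],
)

```text
time_s: 2.88
tcp_pos: [0.5631, 0.0714, 0.0768]
tcp_rot: [3.141, 0.002, -3.142]
force: [0.3, -0.5, 0.4]
opening: -0.0003
finger_force: 0.0
```

Request:
jog_arm(
  motion=[0,0,0,0,0,0.0025,0,0,0,0,0,0,0.0025,0],
)

```text
time_s: 3.12
tcp_pos: [0.5624, 0.0713, 0.0736]
tcp_rot: [3.141, 0.001, -3.141]
force: [-1.9, -0.1, 0.2]
opening: -0.0002
finger_force: 0.0
```

Request:
jog_arm(
  motion=[0,0,0,0,0,0.0025,0,0,0,0,0,0,0.0025,0],
)

```text
time_s: 3.38
tcp_pos: [0.562, 0.0712, 0.0709]
tcp_rot: [-3.142, -0.0, -3.141]
force: [1.0, 0.3, -0.1]
opening: 0.0001
finger_force: 0.0
```

Request:
jog_arm(
  motion=[0,0,0,0,0,0.0025,0,0,0,0,0,0,0.0025,0],
)

```text
time_s: 3.62
tcp_pos: [0.5621, 0.0712, 0.069]
tcp_rot: [-3.142, 0.0, -3.141]
force: [-1.7, -0.3, 3.6]
opening: 0.0
finger_force: 2.4
```

Request:
jog_arm(
  motion=[0,0,0,0,0,0.0012,0,0,0,0,0,0,0.0012,0],
)

```text
time_s: 3.88
tcp_pos: [0.5622, 0.0712, 0.0682]
tcp_rot: [3.142, 0.0, -3.141]
force: [-2.0, 0.3, 7.5]
opening: -0.0001
finger_force: 3.7
```

Request:
jog_arm(
  motion=[0,0,0,0,0,0.0007,0,0,0,0,-0.0025,0,0.0007,0,0,0,0,-0.005,0,0.0007,0,0,0,0,-0.0075,0,0.0007,0,0,0,0,-0.01,0,0.0007,0],
)

```text
time_s: 4.5
tcp_pos: [0.5701, 0.0712, 0.0678]
tcp_rot: [-3.142, -0.0, -3.142]
force: [-3.1, -1.0, 9.8]
opening: 0.0
finger_force: 4.8
```

Request:
jog_arm(
  motion=[0,0,0,-0.0025,0,0,0,0,0,0,-0.005,0,0,0,0,0,0,-0.0075,0,0,0,0,0,0,-0.01,0,0,0,0,0,0,-0.01,0,0,0],
)

```text
time_s: 5.12
tcp_pos: [0.5782, 0.0711, 0.0678]
tcp_rot: [-3.142, 0.0, -3.142]
force: [-1.6, -0.2, 9.5]
opening: -0.0001
finger_force: 4.7
```

Request:
jog_arm(
  motion=[0,0,0,0,0,-0.01,0,0,0,0,0.01,0,-0.01,0,0,0,0,0.02,0,-0.01,0,0,0,0,0.02,0,-0.01,0,0,0,0,0.02,0,-0.004,0,0,0,0,0.02,0,-0.002,0,0,0,0,0.02,0,0,0,0,0,0,0.02,0,0,0,0,0,0,0.0175,0,0,0,0,0,0,0.015,0,0,0,0,0,0,0.0125,0,0,0,0,0,0,0.01,0,0,0,0,0,0,0.0075,0,0,0,0,0,0,0.005,0,0,0,0,0,0,0.0025,0,0,0,0,0,0,0,0,0,0,0,0,0,0,0,0,0],
)

```text
time_s: 7.25
tcp_pos: [0.5783, 0.0712, 0.0677]
tcp_rot: [3.142, 0.0, -3.142]
force: [-1.8, -1.1, 10.1]
opening: 0.0001
finger_force: 5.0
```

Request:
jog_arm(
  motion=[0,0,0,0,0,-0.015,0,0,0,0,0.05,0,-0.05,0,0,0,0,0.05,0,-0.05,0,0,0,0,0.05,0,-0.05,0],
)

```text
time_s: 7.75
tcp_pos: [0.5386, 0.0713, 0.1078]
tcp_rot: [3.141, 0.001, -3.141]
force: [0.1, -0.2, -0.1]
opening: -0.0002
finger_force: 0.0
```

```bash
python3 - <<'E'
from h import *
i=[]
for n,(u,v,w,h),f in(("top",(250,210,110,70),6),("wrist",(130,60,400,300),2)):
    c=capture(n);g=c["image"][v:v+h,u:u+w,::-1];np.save
    i.append(cv2.resize(g,(660,420) if n=="top" else (0,0),fx=f,fy=f,interpolation=cv2.INTER_CUBIC))
cv2.imwrite("pics/t2.png",i[0]);cv2.imwrite("pics/w2.png",i[1]);print(np.round(c["world_from_camera"],4).tolist(),state()["tcp_pos"])
E
```

```text
[[0.0002, 0.9521, 0.3057, 0.4605], [1.0, -0.0004, 0.0006, 0.071], [0.0006, 0.3057, -0.9521, 0.2495], [0.0, 0.0, 0.0, 1.0]] [0.53848061 0.07117171 0.10713244]
```

View pics/w2.png

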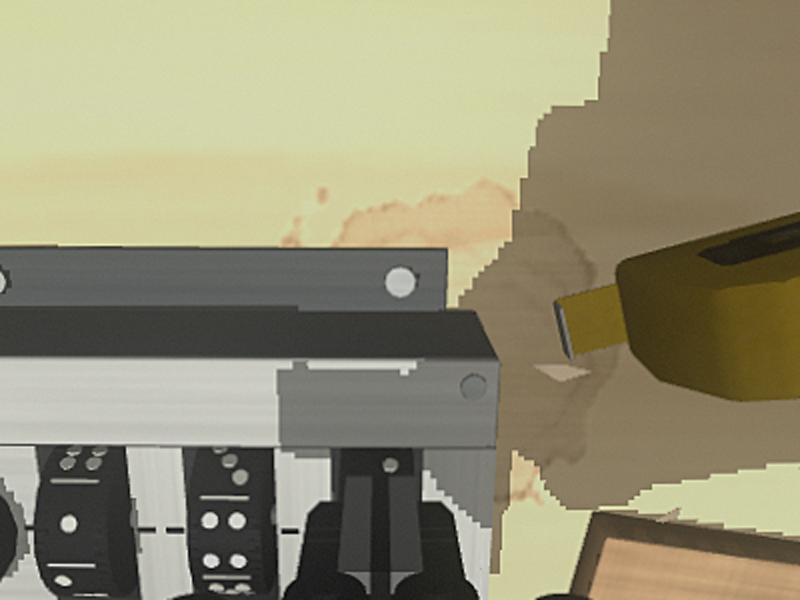

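The left wheel is hidden behind the fingers here: middle still shows 4, right 1–2. I'll rough-turn the middle and right wheels, then look at all three together.

Request:
jog_arm(
  motion=[0,0,0,-0.0494,-0.0502,0,0,0,0,0,-0.0494,-0.0502,0,0,0,0,0,-0.0494,-0.0502,0.0385,0,0,0,0,-0.0494,-0.0502,0.0385,0,0,0,0,-0.0494,-0.0502,0.0385,0],
)

```text
time_s: 8.48
tcp_pos: [0.5777, 0.0312, 0.0771]
tcp_rot: [-3.142, -0.0, -3.141]
force: [-0.2, 0.1, 0.3]
opening: 0.0004
finger_force: 0.0
```

Request:
jog_arm(
  motion=[0,0,0,0,0,0.0025,0,0,0,0,0,0,0.0025,0,0,0,0,0,0,0.0025,0],
)

```text
time_s: 8.85
tcp_pos: [0.5777, 0.0311, 0.075]
tcp_rot: [3.142, 0.0, -3.141]
force: [-0.5, -0.2, 0.2]
opening: -0.0002
finger_force: 0.0
```

Request:
jog_arm(
  motion=[0,0,0,0,0,0.0025,0,0,0,0,0,0,0.0025,0],
)

```text
time_s: 9.1
tcp_pos: [0.5775, 0.0311, 0.0725]
tcp_rot: [-3.142, -0.0, -3.141]
force: [0.0, 0.7, -0.4]
opening: 0.0002
finger_force: 0.0
```

Request:
jog_arm(
  motion=[0,0,0,0,0,0.0025,0,0,0,0,0,0,0.0025,0],
)

```text
time_s: 9.35
tcp_pos: [0.5775, 0.031, 0.0705]
tcp_rot: [-3.142, -0.0, -3.141]
force: [0.2, 0.3, -0.3]
opening: -0.0
finger_force: 0.0
```

Request:
jog_arm(
  motion=[0,0,0,0,0,0.0012,0,0,0,0,0,0,0.0012,0],
)

```text
time_s: 9.6
tcp_pos: [0.5775, 0.031, 0.0696]
tcp_rot: [-3.142, -0.0, -3.141]
force: [0.3, -0.2, 0.1]
opening: -0.0
finger_force: 0.0
```

Request:
jog_arm(
  motion=[0,0,0,0,0,0.0025,0,0,0,0,0,0,0.0025,0],
)

```text
time_s: 9.85
tcp_pos: [0.5777, 0.0311, 0.0677]
tcp_rot: [-3.142, 0.0, -3.141]
force: [-0.1, 0.6, 4.2]
opening: -0.0
finger_force: 1.7
```

Request:
jog_arm(
  motion=[0,0,0,0,0,0.0012,0,0,0,0,0,0,0.0012,0],
)

```text
time_s: 10.1
tcp_pos: [0.5777, 0.031, 0.0669]
tcp_rot: [3.142, 0.0, -3.142]
force: [-0.8, 0.5, 6.4]
opening: 0.0003
finger_force: 3.2
```

Request:
jog_arm(
  motion=[0,0,0,0,0,0.001,0,0,0,0,0,0,0.001,0,0,0,0,0.0025,0,0.001,0,0,0,0,0.005,0,0.001,0,0,0,0,0.0075,0,0.001,0],
)

```text
time_s: 10.72
tcp_pos: [0.5726, 0.0311, 0.0666]
tcp_rot: [3.141, 0.002, -3.142]
force: [2.8, 0.2, 8.6]
opening: -0.0003
finger_force: 3.9
```

Request:
jog_arm(
  motion=[0,0,0,0.0025,0,0,0,0,0,0,0.005,0,0,0,0,0,0,0.0075,0,0,0,0,0,0,0.01,0,0,0,0,0,0,0.0115,0,0,0,0,0,0,0.0115,0,0,0],
)

```text
time_s: 11.48
tcp_pos: [0.5632, 0.0311, 0.0665]
tcp_rot: [3.141, 0.002, -3.141]
force: [1.7, -0.0, 7.1]
opening: 0.0
finger_force: 3.8
```

Request:
jog_arm(
  motion=[0,0,0,0,0,-0.015,0,0,0,0,-0.015,-0.0495,-0.015,0,0,0,0,-0.0185,-0.0495,-0.015,0,0,0,0,-0.0185,-0.0495,-0.012,0,0,0,0,-0.0185,-0.0495,-0.012,0],
)

```text
time_s: 12.1
tcp_pos: [0.5767, -0.0077, 0.0754]
tcp_rot: [3.141, -0.001, -3.14]
force: [-0.4, -0.2, -0.4]
opening: 0.0003
finger_force: 0.0
```

Request:
jog_arm(
  motion=[0,0,0,0,0,0.0025,0,0,0,0,0,0,0.0025,0,0,0,0,0,0,0.0025,0],
)

```text
time_s: 12.48
tcp_pos: [0.5771, -0.0084, 0.0735]
tcp_rot: [-3.142, -0.0, -3.141]
force: [-0.8, -0.9, 0.4]
opening: 0.0001
finger_force: 0.0
```

Request:
jog_arm(
  motion=[0,0,0,0,0,0.0025,0,0,0,0,0,0,0.0025,0,0,0,0,0,0,0.0025,0],
)

```text
time_s: 12.85
tcp_pos: [0.5772, -0.0086, 0.0715]
tcp_rot: [3.142, -0.0, -3.141]
force: [0.6, 0.1, -0.0]
opening: -0.0001
finger_force: 0.0
```

Request:
jog_arm(
  motion=[0,0,0,0,0,0.002,0,0,0,0,0,0,0.002,0],
)

```text
time_s: 13.1
tcp_pos: [0.5773, -0.0086, 0.07]
tcp_rot: [-3.142, 0.0, -3.141]
force: [-0.3, -0.2, 4.0]
opening: -0.0001
finger_force: 1.8
```

Request:
jog_arm(
  motion=[0,0,0,0,0,0.0017,0,0,0,0,0,0,0.0017,0],
)

```text
time_s: 13.35
tcp_pos: [0.5773, -0.0085, 0.0688]
tcp_rot: [3.142, 0.0, -3.141]
force: [-1.5, -0.3, 7.9]
opening: 0.0
finger_force: 4.0
```

Request:
jog_arm(
  motion=[0,0,0,0.0025,0,0,0,0,0,0,0.005,0,0,0,0,0,0,0.0075,0,0,0,0,0,0,0.01,0,0,0,0,0,0,0.0125,0,0,0,0,0,0,0.015,0,0,0,0,0,0,0.016,0,0,0,0,0,0,0.016,0,0,0],
)

```text
time_s: 14.35
tcp_pos: [0.5653, -0.0085, 0.0691]
tcp_rot: [3.141, 0.002, -3.141]
force: [2.2, 0.4, 6.6]
opening: -0.0002
finger_force: 3.4
```

Request:
jog_arm(
  motion=[0,0,0,0,0,-0.07,0,0,0,0,0,0.05,-0.14,0,0,0,0,0,0.05,-0.16,0,0,0,0,0,0.05,-0.16,0,0,0,0,0,0.05,-0.16,0],
)

```text
time_s: 14.98
tcp_pos: [0.5639, 0.031, 0.1957]
tcp_rot: [-3.141, -0.001, 3.141]
force: [0.5, -0.2, 0.8]
opening: 0.0001
finger_force: 0.0
```

```bash
python3 - <<'E'
from h import *
c=capture("wrist");cv2.imwrite("pics/w3f.png",c["image"][:,:,::-1]);print(np.round(c["world_from_camera"],3).tolist(),state()["tcp_pos"])
# project region
T=np.linalg.inv(c["world_from_camera"])
p,_=cv2.projectPoints(np.array([[.57,.071,.056],[.57,.031,.056],[.57,-.009,.056]]),cv2.Rodrigues(T[:3,:3])[0],T[:3,3],c["mtx"],c["dist"]);p=p[:,0];print(p)
u=int(p[:,0].mean())-80;v=int(p[1,1])-45
print(u,v);cv2.imwrite("pics/w3.png",cv2.resize(c["image"][v:v+90,u:u+160,::-1],None,fx=5,fy=5,interpolation=cv2.INTER_CUBIC))
E
```

```text
[[0.001, 0.953, 0.304, 0.486], [1.0, -0.001, 0.0, 0.031], [0.0, 0.304, -0.953, 0.338], [0.0, 0.0, 0.0, 1.0]] [0.56381913 0.03092529 0.19544397]
[[373.51009106 234.16791863]
 [319.86439322 234.1933413 ]
 [266.21687487 234.23544059]]
239 189
```

View pics/w3.png

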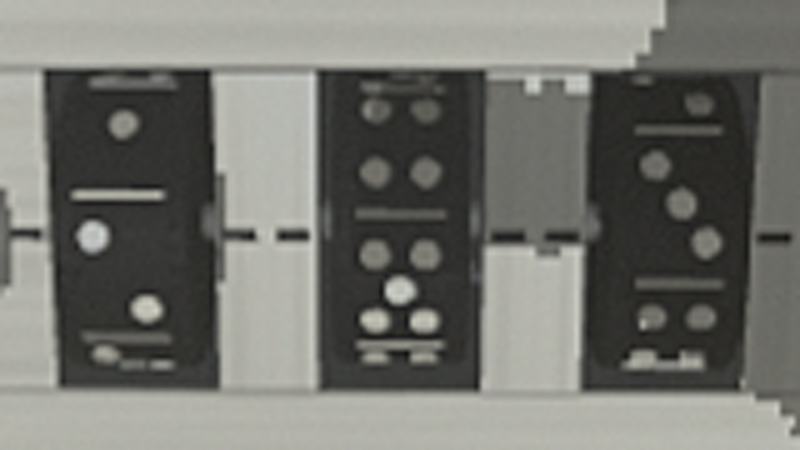

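```bash
cat >> h.py <<'E'
from scipy.optimize import brentq
def ang(c,p,x0,crown):
    # angle (rad) of rim point from top, + towards -x (robot)
    o,d=ray(c,p);zc=crown-.022
    o2=np.array([o[0]-x0,o[2]-zc]);d2=np.array([d[0],d[2]])
    a=d2@d2;b=o2@d2;q=o2@o2-.022**2;t=(-b-np.sqrt(b*b-a*q))/a;h=o2+t*d2
    return np.arctan2(-h[0],h[1])
E
python3 - <<'E'
from h import *
c=capture("wrist");f=lambda u,v:(239+(u+.5)/5-.5,189+(v+.5)/5-.5)
for n,u in(("R",30),("R",240),("M",292),("M",508),("L",560),("L",775)):print(n,onz(c,f(u,235.5 if u<400 else 237.5),.056))
x0=onz(c,f(400,236),.056)[0]
s=np.pi/3
for n,crown,tgt,L in(("L",.0698,2.094,[(682,203,2.094),(680,130,2.094+s/2*-1),(680,284,2.094+s/2)]),
 ("M",.0683,4.189,[(400,213,3.142+s/2),(400,290,4.189),(400,345,4.189+s/2)]),
 ("R",.0706,1.047,[(120,273,1.047),(118,194,s/2),(126,338,1.047+s/2),(124,124,0)])):
    for u,v,val in L:
        a=ang(c,f(u,v),x0,crown);print(n,round(a,3),"wheel angle",round(val+a,3),"need",round(tgt-val-a,3))
E
```

```text
R [ 0.57090493 -0.02529812  0.056     ]
R [0.57093865 0.00610389 0.056     ]
M [0.57094598 0.01386002 0.056     ]
M [0.57128364 0.04606069 0.056     ]
L [0.57128901 0.05381866 0.056     ]
L [0.57130732 0.08597543 0.056     ]
L 0.397 wheel angle 2.491 need -0.397
L 0.918 wheel angle 2.489 need -0.395
L -0.142 wheel angle 2.476 need -0.382
M 0.315 wheel angle 3.98 need 0.209
M -0.209 wheel angle 3.98 need 0.209
M -0.746 wheel angle 3.967 need 0.222
R -0.048 wheel angle 0.999 need 0.048
R 0.469 wheel angle 0.993 need 0.054
R -0.588 wheel angle 0.982 need 0.065
R 0.985 wheel angle 0.985 need 0.062
```

Read from the picture: left 2.49 (3 dots centred at crop row 203, index 237), middle 3.98, right 0.99. So I need −0.39, +0.21 and +0.055 rad.

Request:
jog_arm(
  motion=[0,0,0,-0.004,0.0501,0.05,0,0,0,0,-0.004,0.0501,0.12,0,0,0,0,-0.004,0.0501,0.15,0,0,0,0,-0.004,0.0501,0.153,0,0,0,0,-0.004,0.0501,0.153,0,0,0,0,-0.004,0.0501,0.153,0,0,0,0,-0.004,0.0501,0.153,0],
)

```text
time_s: 15.95
tcp_pos: [0.568, 0.0715, 0.0751]
tcp_rot: [3.141, 0.001, -3.142]
force: [-0.2, -0.3, -0.0]
opening: 0.0
finger_force: 0.0
```

Request:
jog_arm(
  motion=[0,0,0,0,0,0.003,0,0,0,0,0,0,0.006,0,0,0,0,0,0,0.0075,0,0,0,0,0,0,0.0075,0],
)

```text
time_s: 16.45
tcp_pos: [0.5677, 0.0716, 0.0683]
tcp_rot: [3.142, 0.0, -3.141]
force: [-0.7, -0.1, 7.9]
opening: 0.0
finger_force: 3.8
```

Request:
jog_arm(
  motion=[0,0,0,0,0,0.0004,0,0,0,0,-0.002,0,0.0004,0,0,0,0,-0.004,0,0.0004,0,0,0,0,-0.006,0,0.0004,0,0,0,0,-0.008,0,0.0004,0,0,0,0,-0.0108,0,0.0004,0,0,0,0,-0.0108,0,0.0004,0,0,0,0,-0.0108,0,0.0004,0],
)

```text
time_s: 17.45
tcp_pos: [0.5764, 0.0715, 0.0682]
tcp_rot: [3.142, 0.0, -3.141]
force: [-2.5, -0.3, 8.9]
opening: 0.0
finger_force: 4.2
```

Request:
jog_arm(
  motion=[0,0,0,0,0,-0.012,0,0,0,0,0.003,-0.0502,-0.012,0,0,0,0,0.003,-0.0502,-0.009,0,0,0,0,0.003,-0.0502,-0.007,0,0,0,0,0.003,-0.0502,-0.007,0],
)

```text
time_s: 18.08
tcp_pos: [0.5738, 0.0322, 0.0734]
tcp_rot: [3.141, -0.0, -3.14]
force: [-0.3, 0.3, -0.2]
opening: -0.0001
finger_force: 0.0
```

Request:
jog_arm(
  motion=[0,0,0,0,0,0.004,0,0,0,0,0,0,0.0065,0,0,0,0,0,0,0.0085,0,0,0,0,0,0,0.0085,0],
)

```text
time_s: 18.58
tcp_pos: [0.5738, 0.0317, 0.0668]
tcp_rot: [3.141, 0.0, -3.141]
force: [-1.6, 0.4, 6.0]
opening: 0.0
finger_force: 3.5
```

Request:
jog_arm(
  motion=[0,0,0,0,0,0.0011,0,0,0,0,0,0,0.0011,0,0,0,0,0.002,0,0.0011,0,0,0,0,0.004,0,0.0011,0,0,0,0,0.006,0,0.0011,0,0,0,0,0.006,0,0.0011,0,0,0,0,0.006,0,0.0011,0],
)

```text
time_s: 19.45
tcp_pos: [0.57, 0.0317, 0.0664]
tcp_rot: [3.141, 0.002, -3.141]
force: [2.6, 1.8, 8.1]
opening: 0.0001
finger_force: 4.1
```

Request:
jog_arm(
  motion=[0,0,0,0,0,-0.012,0,0,0,0,-0.004,-0.0502,-0.012,0,0,0,0,-0.004,-0.0502,-0.009,0,0,0,0,-0.004,-0.0502,-0.009,0,0,0,0,-0.004,-0.0502,-0.007,0],
)

```text
time_s: 20.08
tcp_pos: [0.5722, -0.008, 0.0714]
tcp_rot: [3.141, -0.0, -3.141]
force: [-0.0, 0.0, 0.3]
opening: 0.0
finger_force: 0.0
```

Request:
jog_arm(
  motion=[0,0,0,0,0,0.002,0,0,0,0,0,0,0.0035,0,0,0,0,0,0,0.0035,0],
)

```text
time_s: 20.45
tcp_pos: [0.5723, -0.0081, 0.0688]
tcp_rot: [3.141, 0.0, -3.141]
force: [-2.5, 1.3, 8.2]
opening: -0.0002
finger_force: 4.1
```

Request:
jog_arm(
  motion=[0,0,0,0.001,0,0.0003,0,0,0,0,0.002,0,0.0003,0,0,0,0,0.0026,0,0.0003,0,0,0,0,0.0026,0,0.0003,0],
)

```text
time_s: 20.95
tcp_pos: [0.5712, -0.0081, 0.069]
tcp_rot: [3.141, 0.002, -3.141]
force: [2.2, 2.1, 6.2]
opening: -0.0003
finger_force: 3.7
```

Request:
jog_arm(
  motion=[0,0,0,0,0,-0.07,0,0,0,0,0.01,0.05,-0.14,0,0,0,0,0.01,0.05,-0.16,0,0,0,0,0.01,0.05,-0.16,0,0,0,0,0.01,0.05,-0.16,0],
)

```text
time_s: 21.58
tcp_pos: [0.5617, 0.0309, 0.1955]
tcp_rot: [-3.141, -0.001, 3.142]
force: [0.2, -0.4, -0.4]
opening: 0.0002
finger_force: 0.0
```

```bash
cat >look.py <<'E'
import sys
from h import *
c=capture("wrist")
T=np.linalg.inv(c["world_from_camera"])
p,_=cv2.projectPoints(np.array([[.571,.031,.06]]),cv2.Rodrigues(T[:3,:3])[0],T[:3,3],c["mtx"],c["dist"]);p=p[0,0]
u=int(p[0])-80;v=int(p[1])-45
print(u,v,state()["tcp_pos"]);cv2.imwrite(sys.argv[1],cv2.resize(c["image"][v:v+90,u:u+160,::-1],None,fx=5,fy=5,interpolation=cv2.INTER_CUBIC))
E
python3 look.py pics/w4.png
```

```text
240 194 [0.56163227 0.03077227 0.19521521]
```

View pics/w4.png

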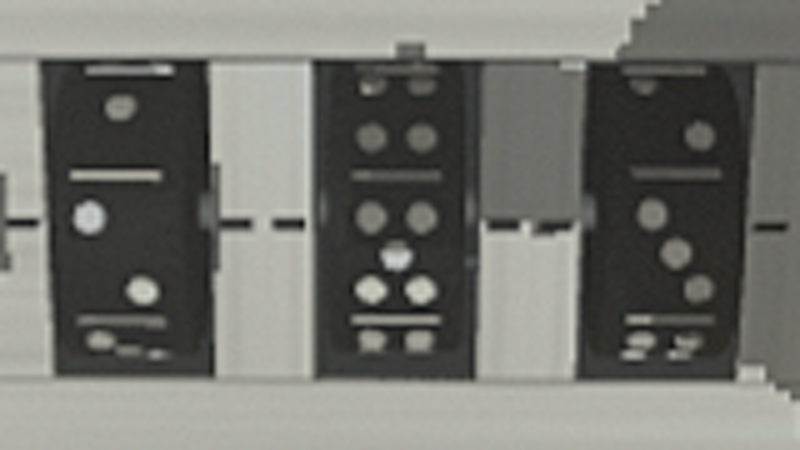

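Left shows 3 (centre row 253), middle 5 (257), right 2 (254), index about 224. All look close, so I'll quantify the angles.

```bash
python3 - <<'E'
from h import *
c=capture("wrist");f=lambda u,v:(240+(u+.5)/5-.5,194+(v+.5)/5-.5)
s=np.pi/3
for n,crown,iv,L in(("L",.0698,226,[(676,253,0),(676,173,-s/2),(670,320,s/2)]),
 ("M",.0683,223.5,[(397,257,0),(396,176,-s/2),(396,320,s/2)]),
 ("R",.0706,222.5,[(116,254,0),(116,175,-s/2),(122,321,s/2)])):
    x0=onz(c,f(L[0][0],iv),.056)[0]
    print(n,x0.round(4),[round(-(v_+ang(c,f(u,v),x0,crown)),3) for u,v,v_ in L])
E
```

```text
L 0.5712 [np.float64(-0.011), np.float64(-0.012), np.float64(-0.001)]
M 0.5707 [np.float64(0.057), np.float64(0.045), np.float64(0.063)]
R 0.5706 [np.float64(0.009), np.float64(0.016), np.float64(0.027)]
```

Request:
jog_arm(
  motion=[0,0,0,-0.0131,0,0.06,0,0,0,0,-0.0131,0,0.12,0,0,0,0,-0.0131,0,0.148,0,0,0,0,-0.0131,0,0.152,0,0,0,0,-0.0131,0,0.152,0,0,0,0,-0.0131,0,0.152,0,0,0,0,-0.0131,0,0.152,0],
)

```text
time_s: 22.55
tcp_pos: [0.573, 0.0312, 0.0756]
tcp_rot: [3.141, 0.001, -3.141]
force: [0.6, 0.5, 0.3]
opening: -0.0001
finger_force: 0.0
```

Request:
jog_arm(
  motion=[0,0,0,0,0,0.004,0,0,0,0,0,0,0.0065,0,0,0,0,0,0,0.0075,0,0,0,0,0,0,0.0075,0],
)

```text
time_s: 23.05
tcp_pos: [0.5725, 0.0312, 0.0687]
tcp_rot: [-3.142, -0.0, -3.141]
force: [-0.4, 0.7, -0.3]
opening: -0.0001
finger_force: 0.0
```

Request:
jog_arm(
  motion=[0,0,0,0,0,0.0015,0,0,0,0,0,0,0.0028,0,0,0,0,0,0,0.0028,0],
)

```text
time_s: 23.42
tcp_pos: [0.5727, 0.0312, 0.0667]
tcp_rot: [3.142, 0.0, -3.141]
force: [-2.4, 0.5, 7.3]
opening: -0.0001
finger_force: 3.6
```

Request:
jog_arm(
  motion=[0,0,0,0.001,0,0.0003,0,0,0,0,0.002,0,0.0004,0,0,0,0,0.003,0,0.0004,0,0,0,0,0.003,0,0.0004,0],
)

```text
time_s: 23.92
tcp_pos: [0.5713, 0.0312, 0.0668]
tcp_rot: [3.141, 0.002, -3.141]
force: [2.7, -0.6, 7.1]
opening: -0.0003
finger_force: 3.4
```

Request:
jog_arm(
  motion=[0,0,0,0,0,-0.07,0,0,0,0,0.0105,0,-0.14,0,0,0,0,0.0105,0,-0.16,0,0,0,0,0.0105,0,-0.16,0,0,0,0,0.0105,0,-0.16,0],
)

```text
time_s: 24.55
tcp_pos: [0.5613, 0.0312, 0.1928]
tcp_rot: [-3.141, -0.002, -3.141]
force: [-0.1, 0.1, -0.4]
opening: 0.0
finger_force: 0.0
```

```bash
python3 look.py pics/w5.png; python3 -c "
from h import *
delta([.570,-.0505,.12])"
```

```text
239 196 [0.56124202 0.03115761 0.19266263]
turn [-0.0001 -0.0007  0.0001] shift [-0.0111 -0.102   0.0908]
```

View pics/w5.png

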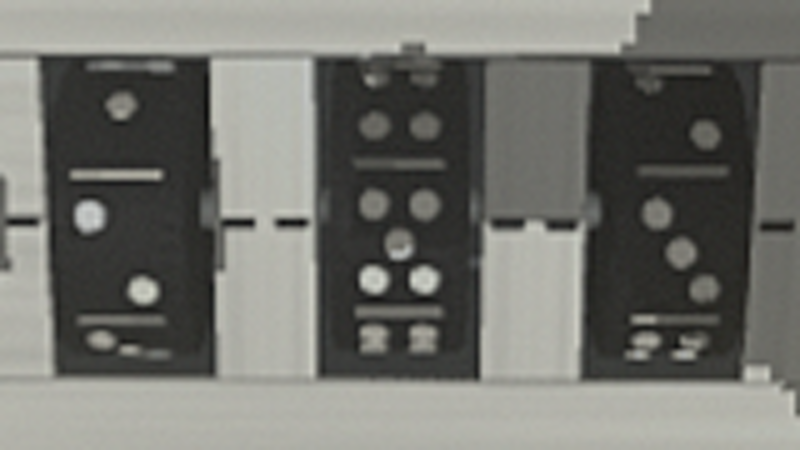

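Left reads 3, right 2, and the middle 5 is now within about 0.03 rad (centre row 244). All three are set, so now the button.

Request:
jog_arm(
  motion=[0,0,0,-0.0111,-0.05,0.03,0,0,0,0,-0.0111,-0.102,0.09,0,0,0,0,-0.0111,-0.102,0.13,0,0,0,0,-0.0111,-0.102,0.134,0,0,0,0,-0.0111,-0.102,0.134,0,0,0,0,-0.0111,-0.102,0.134,0,0,0,0,-0.0111,-0.102,0.134,0],
)

```text
time_s: 25.48
tcp_pos: [0.5712, -0.0501, 0.088]
tcp_rot: [3.142, 0.002, -3.141]
force: [-0.5, -0.2, 0.2]
opening: -0.0001
finger_force: 0.0
```

Request:
jog_arm(
  motion=[0,0,0,0,0,0.003,0,0,0,0,0,0,0.006,0,0,0,0,0,0,0.009,0,0,0,0,0,0,0.01,0,0,0,0,0,0,0.01,0],
)

```text
time_s: 26.1
tcp_pos: [0.5707, -0.0504, 0.0789]
tcp_rot: [-3.142, -0.0, -3.141]
force: [0.6, 0.4, -0.4]
opening: -0.0002
finger_force: 0.0
```

Request:
jog_arm(
  motion=[0,0,0,0,0,0.0025,0,0,0,0,0,0,0.005,0,0,0,0,0,0,0.006,0,0,0,0,0,0,0.006,0],
)

```text
time_s: 26.6
tcp_pos: [0.5708, -0.0504, 0.0743]
tcp_rot: [-3.142, 0.0, -3.141]
force: [0.9, -1.8, 3.7]
opening: 0.0001
finger_force: 1.8
```

Request:
jog_arm(
  motion=[0,0,0,0,0,0.0015,0,0,0,0,0,0,0.0025,0,0,0,0,0,0,0.0025,0],
)

```text
time_s: 26.98
tcp_pos: [0.5708, -0.0504, 0.0722]
tcp_rot: [-3.142, 0.0, -3.141]
force: [0.6, -0.3, 3.9]
opening: 0.0001
finger_force: 2.4
```

Request:
jog_arm(
  motion=[0,0,0,0,0,0.001,0,0,0,0,0,0,0.001,0,0,0,0,0,0,0.001,0],
)

```text
time_s: 27.35
tcp_pos: [0.5708, -0.0504, 0.0719]
tcp_rot: [-3.142, 0.0, -3.142]
force: [-3.3, 0.2, 14.5]
opening: 0.0
finger_force: 7.3
```

Request:
jog_arm(
  motion=[0,0,0,0,0,0.001,0,0,0,0,0,0,0.001,0,0,0,0,0,0,0.001,0],
)

```text
time_s: 27.72
tcp_pos: [0.5709, -0.0504, 0.0717]
tcp_rot: [3.142, 0.001, -3.141]
force: [-6.1, 0.5, 26.7]
opening: -0.0001
finger_force: 13.3
```

The button is at its hard stop (force climbing, z no longer moving). I'll release straight up and verify.

Request:
jog_arm(
  motion=[0,0,0,0,0,-0.01,0,0,0,0,0,0,-0.05,0,0,0,0,0,0.05,-0.12,0,0,0,0,0.012,0.1025,-0.152,0,0,0,0,0.012,0.1025,-0.152,0,0,0,0,0.012,0.1025,-0.152,0,0,0,0,0.012,0.1025,-0.152,0],
)

```text
time_s: 28.6
tcp_pos: [0.5608, 0.0304, 0.1913]
tcp_rot: [-3.141, -0.001, 3.14]
force: [-0.1, -0.0, -0.2]
opening: -0.0001
finger_force: 0.0
```

```bash
python3 - <<'E'
from h import *
# compare with w5 and initial top by code
a=cv2.imread("pics/w5.png");import subprocess;subprocess.run(["python3","look.py","pics/w6.png"]);b=cv2.imread("pics/w6.png")
for n,x in(("R",(55,205)),("M",(325,475)),("L",(595,745))):
    A=a[90:350,x[0]:x[1]];B=b[110:330,x[0]+5:x[1]-5] ;r=cv2.matchTemplate(A,B,cv2.TM_CCOEFF_NORMED);print(n,r.max().round(3),cv2.minMaxLoc(r)[3])
c=capture("wrist");f=lambda u,v:(239+(u+.5)/5-.5,196+(v+.5)/5-.5)
x0=onz(c,f(397,223.5),.056)[0];s=np.pi/3
print("M",[round(-(d+ang(c,f(399,v),x0,.0683)),3) for v,d in((244,0),(164,-s/2),(312,s/2))])
t=capture("top")["image"][:,:,::-1];o=cv2.imread("pics/top0.png")
for n,(u,v,w,h) in dict(cup=(385,215,50,50),tape=(180,260,65,38),off=(180,190,65,48),pencil=(255,182,105,16),cal=(250,140,85,42)).items():
    print(n,cv2.absdiff(np.ascontiguousarray(t[v:v+h,u:u+w]),o[v:v+h,u:u+w]).mean().round(2))
E
```

```text
240 197 [0.56077609 0.03051763 0.19134826]
R 0.97 (6, 18)
M 0.978 (5, 19)
L 0.983 (3, 19)
this script no longer has the robotException ignored in: <_io.TextIOWrapper mode='rw' encoding='UTF-8'>
Traceback (most recent call last):
BrokenPipeError: [Errno 32] Broken pipe
```

```bash
python3 - <<'E'
from h import *
c=capture("wrist");f=lambda u,v:(239+(u+.5)/5-.5,196+(v+.5)/5-.5)
x0=onz(c,f(397,222.5),.056)[0];s=np.pi/3
print("M",[round(-(d+ang(c,f(399,v),x0,.0683)),3) for v,d in((244,0),(164,-s/2),(312,s/2))])
t=capture("top")["image"][:,:,::-1];o=cv2.imread("pics/top0.png")
for n,(u,v,w,h) in dict(cup=(385,215,50,50),tape=(180,260,65,38),off=(180,190,65,48),pencil=(255,182,105,16),cal=(250,140,85,42)).items():
    print(n,cv2.absdiff(np.ascontiguousarray(t[v:v+h,u:u+w]),o[v:v+h,u:u+w]).mean().round(2))
E
```

```text
M [np.float64(-0.031), np.float64(-0.027), np.float64(-0.025)]
cup 16.44
tape 19.73
off 21.75
pencil 26.56
cal 25.42
```

The middle wheel is within 0.03 rad. The top-view differences can be put down to the arm being overhead; the tool never went near those objects and met no stray contact forces. Handing in.

```bash
python3 -c "
from cell import *
print(hand_in())"
```

```text
the job is handed in; nothing more can be done
None
```

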